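# Set up the dressing station

## Task

Set up the dressing station: push the spring-hinged serving shelf down until its catch holds it level, then stand every lidded jar from the table upright on it. Also straighten the bottles that have fallen over in the deep bin so that each stands upright in its own bay, tipping them up inside the bin without lifting them out, and leave everything else on the table where it is.

Things in the scene. Friction and masses are not known exactly. Their poses are not given: they have to be found in the camera images.
- station: grey base of the spring-hinged serving shelf, 280 x 150 mm, fixed to the table; origin on the table under the centre of the shelf when level; x along the hinge, y from the free edge towards the hinge, z up. The hinge line runs along x at y = +90 mm, 52 mm above the table.
- flap (a joint): angle of the shelf plate in rad: 0 = level, its top then 60 mm above the table; 0.5 = sprung fully up, free edge raised. Pushing the free edge down takes about 3 to 5 N most of the way, then about 15 N near 0.08 rad to pass a sprung catch under the edge; pressed right down to level, the catch holds it there after it is let go.
- flap_edge (a point): point on the plate's top face, midway along it, 160 mm from the hinge line and 20 mm in from the free edge; axes as the station's, turning with the plate
- flap_mid (a point): centre of the top face of the plain aluminium plate (300 mm along the hinge x 180 mm from hinge to free edge, 8 mm thick; a 6 mm thick, 16 mm high upstand along each of the two short ends); axes turn with the plate: x along the hinge (plate reaches 150 mm either way), y towards the hinge (90 mm either way), z out of the top face
- bin: deep black bottle bin fixed to the table, open on top, outer 110 x 218 x 120 mm, walls, floor and partitions 5 mm; origin under its centre; two partitions across y make three bays, each 100 mm (x) by 66 mm (y) and 115 mm deep, centred at y = -71, 0 and +71 mm. Bottles 0, 1 and 2 belong to those bays in that order.
- bottle0_center (a point): centre (95 mm from the foot, on the axis) of a slim green-glass bottle with a steel cap, 190 mm tall, 0.22 kg, z from foot to cap; body 44 mm in diameter up to 140 mm, neck and cap 28 mm in diameter from there up. It starts fallen over in its bay (y = -71 mm) of the bin: foot in the corner by one end wall, leaning about 27 degrees along the bin's +x against the opposite rim, its cap end sticking out above the bin. May be absent.
- bottle1_center (a point): centre (95 mm from the foot, on the axis) of a slim green-glass bottle with a steel cap, 190 mm tall, 0.22 kg, z from foot to cap; body 44 mm in diameter up to 140 mm, neck and cap 28 mm in diameter from there up. It starts fallen over in its bay (y = 0 mm) of the bin: foot in the corner by one end wall, leaning about 27 degrees along the bin's -x against the opposite rim, its cap end sticking out above the bin. May be absent.
- bottle2_center (a point): centre (95 mm from the foot, on the axis) of a slim green-glass bottle with a steel cap, 190 mm tall, 0.22 kg, z from foot to cap; body 44 mm in diameter up to 140 mm, neck and cap 28 mm in diameter from there up. It starts fallen over in its bay (y = 71 mm) of the bin: foot in the corner by one end wall, leaning about 27 degrees along the bin's +x against the opposite rim, its cap end sticking out above the bin. May be absent.
- jar0_center (a point): centre (26 mm above its foot, on the axis) of a squat clear jar with a steel lid, 60 mm in diameter, 52 mm tall, about 0.28 kg, z up; starts standing on the table between the shelf and the bin. May be absent.
- jar1_center (a point): centre (26 mm above its foot, on the axis) of a squat clear jar with a steel lid, 60 mm in diameter, 52 mm tall, about 0.28 kg, z up; starts standing on the table between the shelf and the bin. May be absent.
- jar2_center (a point): centre (26 mm above its foot, on the axis) of a squat clear jar with a steel lid, 60 mm in diameter, 52 mm tall, about 0.28 kg, z up; starts standing on the table between the shelf and the bin. May be absent.
- jar3_center (a point): centre (26 mm above its foot, on the axis) of a squat clear jar with a steel lid, 60 mm in diameter, 52 mm tall, about 0.28 kg, z up; starts standing on the table between the shelf and the bin. May be absent.
- mug: bystander, to be left alone: white ceramic mug, 76 mm across, 90 mm tall; origin at its underside
- bowl: bystander, to be left alone: steel bowl, 140 mm across, 50 mm tall; origin at its underside
- beaker: bystander, to be left alone: empty clear beaker without lid, 72 mm across, 120 mm tall, near the far end of the row of jars; origin at its underside
- spatula: bystander, to be left alone: spatula lying between the robot and the shelf; origin at its underside
- spoon: bystander, to be left alone: spoon lying beyond the bin; origin at its underside
- knife: bystander, to be left alone: knife with a wooden handle, 290 mm long, lying between the robot and the bin; origin at its underside
- foodbox: bystander, to be left alone: empty clear open food box, 120 x 160 x 60 mm; origin at its underside
There are look-alikes about, which are no part of the job. What is shaped like the part that bears jar0_center but black or green is not meant. Leave any blue look-alike of the part that bears jar2_center alone.

How it is judged:
On the way:
1. the shelf has been pushed down level (value of joint flap below 0.05 rad), for 0.2 s.
At the end, for the whole second after the job is handed in: Shelf level within 0.05 rad (held by its catch), every jar present standing on it (within 0.12 rad of upright, its axis at least 5 mm inside the plate's edges), every bottle present standing on the floor of its own bay within 0.12 rad of upright, all at rest (value of joint flap below 0.05 rad and angle between each of bottle0_center, bottle1_center, bottle2_center, jar0_center, jar1_center, jar2_center, jar3_center's own z axis and vertical below 0.12 rad and z of bottle0_center in the frame of bin between 0.085 and 0.115 m and x of bottle0_center in the frame of bin between -0.05 and 0.05 m and y of bottle0_center in the frame of bin between -0.106 and -0.036 m and linear speed of each of bottle0, bottle1, bottle2, jar0, jar1, jar2, jar3 below 0.03 m/s and z of bottle1_center in the frame of bin between 0.085 and 0.115 m and x of bottle1_center in the frame of bin between -0.05 and 0.05 m and y of bottle1_center in the frame of bin between -0.035 and 0.035 m and z of bottle2_center in the frame of bin between 0.085 and 0.115 m and x of bottle2_center in the frame of bin between -0.05 and 0.05 m and y of bottle2_center in the frame of bin between 0.036 and 0.106 m and z of jar0_center in the frame of flap_mid between 0.018 and 0.036 m and x of jar0_center in the frame of flap_mid between -0.145 and 0.145 m and y of jar0_center in the frame of flap_mid between -0.085 and 0.085 m and z of jar1_center in the frame of flap_mid between 0.018 and 0.036 m and x of jar1_center in the frame of flap_mid between -0.145 and 0.145 m and y of jar1_center in the frame of flap_mid between -0.085 and 0.085 m and z of jar2_center in the frame of flap_mid between 0.018 and 0.036 m and x of jar2_center in the frame of flap_mid between -0.145 and 0.145 m and y of jar2_center in the frame of flap_mid between -0.085 and 0.085 m and z of jar3_center in the frame of flap_mid between 0.018 and 0.036 m and x of jar3_center in the frame of flap_mid between -0.145 and 0.145 m and y of jar3_center in the frame of flap_mid between -0.085 and 0.085 m); the robot touches nothing.
It fails at once if a bystander was moved more than 40 mm (distance of any of mug, bowl, beaker, spatula, spoon, knife, foodbox from where it was at the start of the episode above 0.04 m).
It fails at once if a bottle was lifted out of the bin (raised more than 90 mm off its floor) (height (world z) of any of bottle0_center, bottle1_center, bottle2_center above 0.19 m).
Of jar0, jar1, jar2, jar3 only 3 to 4 are there at a start; the rules pass over those that are not, and their reading is None.
Of bottle0, bottle1, bottle2 only 2 to 3 are there at a start; the rules pass over those that are not, and their reading is None.
At some moment in a run one of jar0, jar1, jar2, jar3 may be knocked a few centimetres aside while the robot is not near it.
It also fails if it takes over 210 s, if anything falls off the work surface, if the arm or the gripper's body presses on something with over 40 N, if the wrist force passes 120 N, or if a joint passes its speed limit or range.

## Robot

A 6-joint arm with a two-finger parallel gripper is mounted at the origin on the work surface. World frame = base frame: x ahead of the robot, y to its left, z up, the work surface at z = 0. Lengths are in m, angles in rad, forces in N, time in s.
With the tool pointing down it reaches from about 0.4 to 0.825 m from the base axis. Payload 7 kg.
Tool frame: the origin (TCP) lies at the centre of the arm's flange, where the gripper is bolted on; the fingertips stand 178 mm ahead of it and the grasp point (between the pads) lies 159 mm ahead of it; z points along the fingers, y is the direction in which the jaws open and shut (so a half turn about z gives the same grasp; the last joint's range is limited). The gripper opens to 88 mm and grips with 3 to 60 N. Pads are 19 mm wide; open, the fingers measure 130 mm over their backs; the gripper's body (78 mm by 193 mm) begins 47 mm behind the grasp point.
Start: joints at [-0.932, 0.359, 0.012, 0, -1.224, -0.288], TCP at [0.232, -0.634, 0.405] pointing down, gripper open.
Joint ranges: [-3.07, 3.07], [-1.43, 2.12], [-1.02, 1.25], [-3.03, 1.67], [-3.05, -0], [-3.03, 3.03]. Speed limits (rad/s): [2.39, 2.39, 3.01, 3.14, 3.14, 3.14].

## Interface

Orientations are given as [roll, pitch, yaw] about the fixed x, y, z axes, in that order (R = Rz(yaw) Ry(pitch) Rx(roll)).
In Python, from station import * gives the robot as it stands.
- The arm moves only by the tool send_rows, never from a script. Its argument "motion" is a list of rows, each an object with "offset": the shift along the tool's x, y, z in cm, a list of three; "turn": the turn about the tool's z in degrees. In form: [{"offset": [x, y, z], "turn": turn}, ...]. A call has 1 to 8 rows; each row is the pose to reach, as a shift and turn from the pose commanded when the call began, along the tool's axes at that moment; what a row does not reach only later rows make up. A row lasts 1/10 s, in which the tool goes at most 50 mm and 8.59 degrees, less where a joint would pass 70% of its speed; a pose out of reach is approached as far as the arm can. A call with a gripper value outside its range is refused whole. "hand" is the opening, from -1 (shut) to 1 (fully open), set as the call begins (left out, the last holds). The fingers move at their own pace and stop on an object; "squeeze" is the grip in N (left out, the last holds). Time passes only in rows, so rows that repeat a pose let the fingers close. It gives the time, the measured TCP pose, the force and the opening at its end, in the units of the state.
- get_state(): the state, without advancing time (a new reading comes with each control period).
- grab_frame(name): name is "scene" or "side" or "wrist"; returns a dict with "frame" (384x512x3 uint8, blue, green, red), "range_z" (384x512 float32, m along the optical axis (not along the pixel's ray), 0 where there is no reading), "vertical_fov" (degrees; the focal length in pixels is half the picture's height over the tangent of half this angle, whatever the lens; pixels are square), "cx", "cy" (the principal point, pixels), "k1" (the pictures are not rectified: a ray, as slopes to the right and down, at radius r is drawn at 1 + k1 r^2 times it, then the intrinsics apply), "cam_to_world" (4x4, takes a point from camera to world coordinates). Camera axes: x right, y up, looking along -z (the intrinsics and any distortion apply to the point x, -y, -z); pixel columns grow to the right and rows downward; lengths in m; the calibration is good to about 2 mm. A picture is of the moment at which its call begins.
- job_done(): hands the job in, once; it reports no verdict.
The state is a dict: "t": time; "q": joint angles; "qd": joint speeds; "joint_efforts": joint torques, N m; "eef_pos": TCP position; "ee_rot": TCP orientation; "force": force on the tool from outside, world axes, zero at the start; "moment": the same for the moment, N m; "width": finger opening in m.
Only numpy, scipy, OpenCV 4.12 (cv2) and the standard library are available. Lean on these libraries where they do the work, as an engineer would, in place of code of your own. Each camera call takes 0.05 s, during which the arm holds its last target. There are 200 camera calls.

## Working session

There is one attempt and no reset: what is moved stays moved. The work goes in short steps, Python scripts to look and compute and a tool call to move; the robot and the scene stay as the last step left them, time stands still between calls to the robot, and variables do not carry over. Pictures are saved under pics/ and viewed, about 12 in all and at most 16, crops included, and the job is handed in when it is done.

Besides the shell and the picture viewer there is one more tool, called after "Emit:" as name(argument=value, ...), one argument or row to a line, values as JSON. send_rows: Moves the arm, as the interface text tells. Its arguments: {"type":"object","properties":{"motion":{"type":"array"},"hand":{"type":"number"},"squeeze":{"type":"number"}},"required":["motion"]}

```bash
ls; mkdir -p pics
cat > h.py <<'E'
from station import *
import numpy as np, cv2
from scipy.spatial.transform import Rotation as Ro
def cloud(g):
    h,w=g["range_z"].shape; f=h/2/np.tan(np.radians(g["vertical_fov"])/2)
    K=np.array([[f,0,g["cx"]],[0,f,g["cy"]],[0,0,1.]])
    uv=np.stack(np.meshgrid(np.arange(w),np.arange(h)),-1).reshape(-1,1,2).astype(float)
    s=cv2.undistortPoints(uv,K,np.array([g["k1"],0,0,0,0.])).reshape(h,w,2)
    d=np.stack([s[...,0],-s[...,1],-np.ones((h,w))],-1)
    T=g["cam_to_world"]; D=d@T[:3,:3].T
    return T[:3,3]+D*g["range_z"][...,None], T[:3,3], D
def plane(o,D,u,v,z):
    d=D[v,u]; return o+d*(z-o[2])/d[2]
E
python3 - <<'E'
from h import *
s=get_state(); print(s)
for n in("scene","side"):
    g=grab_frame(n); cv2.imwrite(f"pics/{n}0.png",cv2.resize(g["frame"],(800,600)))
    np.save(f"{n}0.npy",g,allow_pickle=True)
    print(n,g["vertical_fov"],g["k1"],g["cam_to_world"].round(3).tolist())
E
```

```text
pics
{'t': 0.0, 'q': array([-9.31886710e-01,  3.59369512e-01,  1.10426996e-02, -3.27315012e-04,
       -1.22410981e+00, -2.88093878e-01]), 'qd': array([-0.00059705,  0.00105236,  0.00053835,  0.00103164,  0.00046919,
        0.00017585]), 'joint_efforts': array([ 2.26515564e-03, -5.82724142e+01,  2.93050933e+01,  6.99721009e+00,
        6.93308990e-03, -1.43171255e-04]), 'eef_pos': array([ 0.23189147, -0.63370033,  0.40373077]), 'ee_rot': array([ 3.13993253e+00, -1.71075584e-04, -2.79088824e+00]), 'force': array([0.03896981, 0.53449129, 0.13419102]), 'moment': array([-0.03862541, -0.024931  , -0.01096054]), 'width': 0.08757647399876013}
scene 53.6315945755806 -0.006297330537430819 [[-0.788, -0.514, 0.34, 0.912], [0.616, -0.666, 0.421, 0.511], [0.01, 0.541, 0.841, 1.087], [0.0, 0.0, 0.0, 1.0]]
side 54.11318574499716 -0.1233554672476343 [[-0.733, 0.384, -0.561, -0.066], [-0.68, -0.436, 0.59, 0.603], [-0.018, 0.813, 0.581, 0.661], [0.0, 0.0, 0.0, 1.0]]
```

View pics/scene0.png

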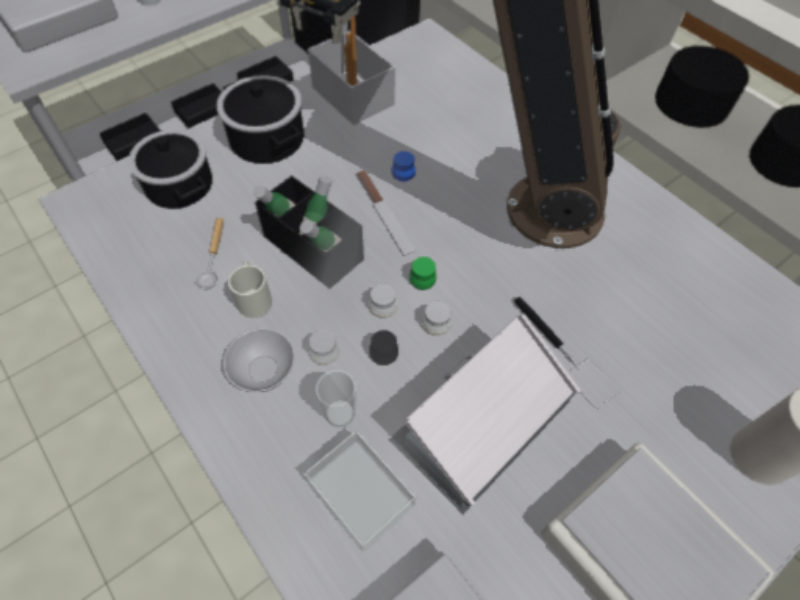

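View pics/side0.png

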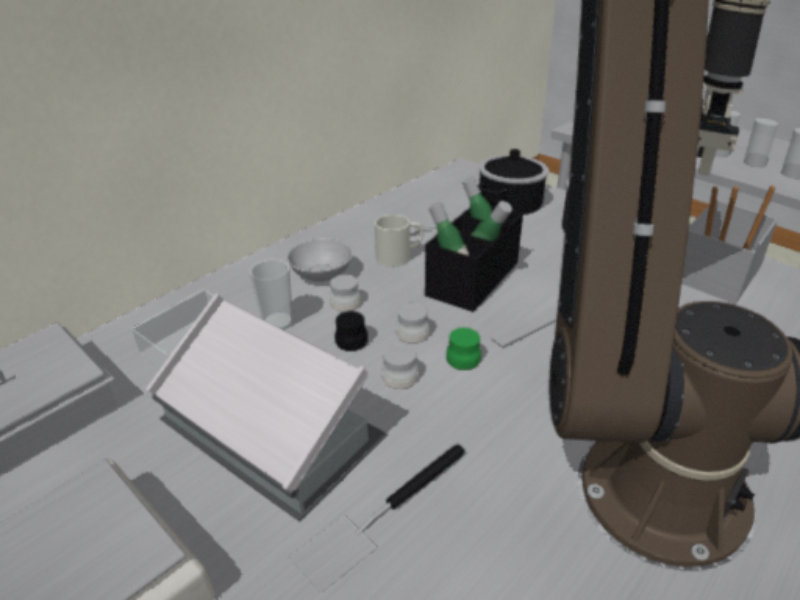

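Clear jars in the scene view are at (382,300), (437,318) and (322,346). Look-alikes are black (384,347), green (423,272), the blue one (403,165) and the beaker (338,395). There are three bottles in the bin around (310,225). Next I measure from depth.

Run:
```python
from h import *
g=np.load("scene0.npy",allow_pickle=True).item(); P,o,D=cloud(g)
def at(x,y): 
    u,v=int(x*.64),int(y*.64); return P[v-1:v+2,u-1:u+2].reshape(-1,3)
for n,p in dict(table=(650,330),tA=(200,380),j1=(382,293),j2=(437,312),j3=(322,340),grn=(423,266),blk=(384,340),blu=(403,158),beak=(338,412),binA=(262,200),binB=(292,180),binC=(362,242),binD=(330,280),
 shA=(528,325),shB=(568,388),shC=(470,490),shD=(414,424),shm=(490,405),cap0=(264,194),cap1=(324,187),cap2=(309,229),mug=(250,275)).items():
    q=at(*p); print(n,np.median(q,0).round(3))
# lids: pts at z 46..58 mm, near row
m=(P[...,2]>.044)&(P[...,2]<.062)&(g["range_z"]>0)
n,l,st,c=cv2.connectedComponentsWithStats(m.astype(np.uint8))
for i in range(1,n):
    if 40<st[i,4]<2000:
        q=P[l==i]; print(c[i].round()/.64,st[i,4],q.mean(0).round(3),np.ptp(q,0).round(3))
# bin rim
m=(P[...,2]>.114)&(P[...,2]<.126)&(g["frame"].max(2)<60)
q=P[m].astype(np.float32); q=q[(np.abs(q[:,:2]-np.median(q[:,:2],0))<.2).all(1)]
print("bin",len(q),cv2.minAreaRect(q[:,:2]))
# plate
u,v=int(490*.64),int(405*.64)
hsv=g["frame"]
reg=np.zeros(m.shape,np.uint8); cv2.fillPoly(reg,[(np.array([(530,330),(562,385),(470,485),(418,424)])*.64).astype(int)],1)
q=P[(reg>0)]; c0=q.mean(0); U,S,V=np.linalg.svd(q-c0,full_matrices=False); print("plate",c0,V[2],S/np.sqrt(len(q)),len(q))
```

```text
table [ 0.085  0.359 -0.   ]
tA [ 0.893 -0.117  0.002]
j1 [ 0.498 -0.038  0.053]
j2 [0.438 0.068 0.053]
j3 [ 0.66  -0.02   0.053]
grn [ 0.386 -0.039  0.053]
blk [0.565 0.054 0.052]
blu [ 0.219 -0.321  0.054]
beak [0.731 0.138 0.095]
binA [ 0.598 -0.316  0.161]
binB [ 0.498 -0.37   0.113]
binC [ 0.457 -0.165  0.069]
binD [ 0.557 -0.145  0.028]
shA [0.367 0.232 0.146]
shB [0.358 0.353 0.067]
shC [0.63  0.38  0.066]
shD [0.656 0.253 0.153]
shm [0.514 0.297 0.105]
cap0 [ 0.597 -0.308  0.184]
cap1 [ 0.483 -0.255  0.177]
cap2 [ 0.573 -0.178  0.184]
mug [ 0.694 -0.241  0.057]
[64.0625 20.3125] 291 [ 0.655 -1.379  0.053] [0.3   0.063 0.018]
[351.5625  95.3125] 194 [ 0.176 -0.587  0.053] [0.143 0.205 0.018]
[256.25   145.3125] 120 [ 0.479 -0.574  0.053] [0.131 0.122 0.018]
[403.125 159.375] 131 [ 0.22  -0.316  0.052] [0.053 0.055 0.016]
[189.0625 187.5   ] 43 [ 0.677 -0.548  0.054] [0.052 0.012 0.016]
[157.8125 192.1875] 67 [ 0.742 -0.578  0.053] [0.053 0.081 0.018]
[314.0625 253.125 ] 198 [ 0.554 -0.209  0.053] [0.145 0.216 0.018]
[423.4375 267.1875] 174 [ 0.387 -0.036  0.052] [0.051 0.053 0
[... 447 characters left out ...]
.013]
[335.9375 390.625 ] 52 [0.703 0.088 0.053] [0.046 0.032 0.018]
[520.3125 446.875 ] 305 [0.503 0.379 0.058] [0.283 0.04  0.011]
[756.25   457.8125] 170 [0.183 0.653 0.053] [0.056 0.105 0.018]
[359.375  485.9375] 454 [0.772 0.256 0.056] [0.129 0.167 0.018]
[417.1875 445.3125] 79 [0.645 0.261 0.047] [0.013 0.075 0.007]
[575.  562.5] 166 [0.57  0.57  0.054] [0.012 0.14  0.018]
[432.8125 573.4375] 197 [0.763 0.444 0.06 ] [0.123 0.095 0.007]Traceback (most recent call last):
  File "<stdin>", line 17, in <module>
cv2.error: OpenCV(4.12.0) /io/opencv/modules/imgproc/src/convhull.cpp:143: error: (-215:Assertion failed) total >= 0 && (depth == CV_32F || depth == CV_32S) in function 'convexHull'
```

Run:
```python
from h import *
g=np.load("scene0.npy",allow_pickle=True).item(); P,o,D=cloud(g); f=g["frame"]
X,Y,Z=P[...,0],P[...,1],P[...,2]
near=(X>.4)&(X<.7)&(Y>-.42)&(Y<-.1)
m=near&(Z>.095)&(Z<.128)&(f.max(2)<90)
q=P[m].astype(np.float32);print("bin",len(q)); 
if len(q)>5: print(cv2.minAreaRect(q[:,:2]), np.percentile(q[:,2],[50,90,99]))
m=near&(Z>.02)&(Z<.128)&(f.max(2)<90); q=P[m].astype(np.float32); r=cv2.minAreaRect(q[:,:2].copy());print("bin all",len(q),r,cv2.boxPoints(r).round(3).tolist())
reg=np.zeros(m.shape,np.uint8); cv2.fillPoly(reg,[(np.array([(530,332),(558,385),(470,480),(422,424)])*.64).astype(int)],1)
q=P[reg>0]; c0=np.median(q,0); q=q[np.abs(q-c0).max(1)<.2]
for _ in range(3):
    c0=q.mean(0); U,S,V=np.linalg.svd(q-c0,full_matrices=False); n=V[2]*np.sign(V[2][2]); q=q[np.abs((q-c0)@n)<.005]
print("plate",c0,n,np.arccos(n[2]))
m=(np.abs((P-c0)@n)<.006)&(np.abs(P-c0).max(-1)<.25)&(Z>.055)&(f.min(2)>120)
m=cv2.morphologyEx(m.astype(np.uint8),cv2.MORPH_OPEN,np.ones((5,5)))>0
a=np.array([1,0,0])-n*n[0];a/=np.linalg.norm(a);b=np.cross(n,a)
w=np.stack([(P[m]-c0)@a,(P[m]-c0)@b],1).astype(np.float32); r=cv2.minAreaRect(w); print(r); print((c0+cv2.boxPoints(r)@np.array([a,b])).round(3))
# caps
m=near&(Z>.15); 
k,l,st,c=cv2.connectedComponentsWithStats(m.astype(np.uint8))
for i in range(1,k):
    if st[i,4]>8:
        q=P[l==i]; print("cap",c[i].round()/.64,st[i,4],q.mean(0).round(3),q[q[:,2].argmax()].round(3))
cv2.imwrite("pics/binc.png",cv2.resize(f[100:200,140:250],None,fx=5,fy=5,interpolation=cv2.INTER_CUBIC))
```

```text
bin 941Traceback (most recent call last):
  File "<stdin>", line 7, in <module>
cv2.error: OpenCV(4.12.0) /io/opencv/modules/imgproc/src/convhull.cpp:143: error: (-215:Assertion failed) total >= 0 && (depth == CV_32F || depth == CV_32S) in function 'convexHull'
```

Run:
```python
from h import *
g=np.load("scene0.npy",allow_pickle=True).item(); P,o,D=cloud(g); f=g["frame"]
C=lambda a:np.ascontiguousarray(a,dtype=np.float32)
X,Y,Z=P[...,0],P[...,1],P[...,2]
near=(X>.4)&(X<.7)&(Y>-.42)&(Y<-.1)
m=near&(Z>.112)&(Z<.128)&(f.max(2)<90)
q=P[m]; print("bin",len(q),cv2.minAreaRect(C(q[:,:2])), np.percentile(q[:,2],[50,90,99]))
m=near&(Z>.02)&(Z<.128)&(f.max(2)<90); q=P[m]; r=cv2.minAreaRect(C(q[:,:2]));print("bin all",len(q),r,cv2.boxPoints(r).round(3).tolist())
reg=np.zeros(m.shape,np.uint8); cv2.fillPoly(reg,[(np.array([(530,332),(558,385),(470,480),(422,424)])*.64).astype(int)],1)
q=P[reg>0]; c0=np.median(q,0); q=q[np.abs(q-c0).max(1)<.2]
for _ in range(3):
    c0=q.mean(0); U,S,V=np.linalg.svd(q-c0,full_matrices=False); n=V[2]*np.sign(V[2][2]); q=q[np.abs((q-c0)@n)<.005]
print("plate",c0,n,np.arccos(n[2]))
m=(np.abs((P-c0)@n)<.006)&(np.abs(P-c0).max(-1)<.25)&(Z>.055)&(f.min(2)>120)
m=cv2.morphologyEx(m.astype(np.uint8),cv2.MORPH_OPEN,np.ones((5,5)))>0
a=np.array([1,0,0])-n*n[0];a/=np.linalg.norm(a);b=np.cross(n,a)
w=C(np.stack([(P[m]-c0)@a,(P[m]-c0)@b],1)); r=cv2.minAreaRect(w); print(r); print((c0+cv2.boxPoints(r)@np.array([a,b])).round(3))
m=near&(Z>.15); 
k,l,st,c=cv2.connectedComponentsWithStats(m.astype(np.uint8))
for i in range(1,k):
    if st[i,4]>8:
        q=P[l==i]; print("cap",c[i].round()/.64,st[i,4],q.mean(0).round(3),q[q[:,2].argmax()].round(3))
cv2.imwrite("pics/binc.png",cv2.resize(f[100:200,140:250],None,fx=5,fy=5,interpolation=cv2.INTER_CUBIC))
```

```text
bin 503 ((0.5301773548126221, -0.2583862245082855), (0.11232347786426544, 0.22038684785366058), 9.367249488830566) [0.11954164 0.12313981 0.12631215]
bin all 2082 ((0.5298422574996948, -0.25966355204582214), (0.11298690736293793, 0.22301989793777466), 10.076189041137695) [[0.45500001311302185, -0.1599999964237213], [0.49399998784065247, -0.3790000081062317], [0.6050000190734863, -0.36000001430511475], [0.5659999847412109, -0.14000000059604645]]
plate [0.50810776 0.30149578 0.10262824] [-0.04904853  0.47843794  0.87675046] 0.5017328662136763
((-0.005990937352180481, -0.0011074766516685486), (0.2860517203807831, 0.18326768279075623), 5.061042785644531)
[[0.352 0.366 0.059]
 [0.368 0.206 0.147]
 [0.652 0.235 0.147]
 [0.636 0.395 0.059]]
cap [321.875 187.5  ] 129 [ 0.485 -0.26   0.171] [ 0.482 -0.265  0.193]
cap [264.0625 193.75  ] 111 [ 0.591 -0.316  0.173] [ 0.588 -0.319  0.192]
cap [309.375 228.125] 108 [ 0.568 -0.179  0.175] [ 0.566 -0.186  0.193]
```

View pics/binc.png

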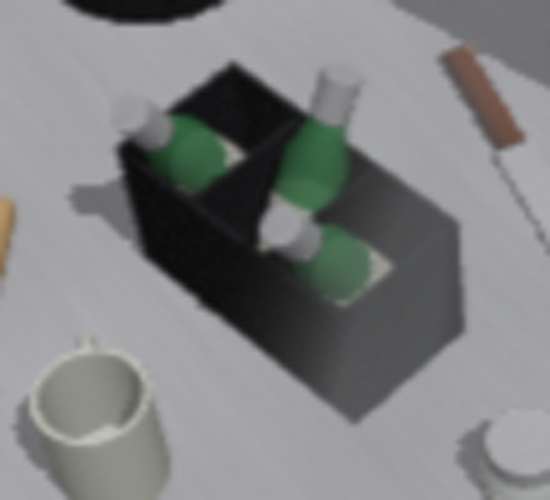

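Bin centre is about (0.530,-0.2585) at yaw 9.5°, and the bottle leans match the description. The shelf's free edge faces -y, its level centre is about (0.504,0.2865) and its yaw is 5.85°. Three jars: A (.501,-.033), B (.438,.071), C (.663,-.018). I go above the shelf edge first.

```bash
cat >> h.py <<'E'
def go(xyz,yaw=None):
    "print offset (cm, tool axes) and turn (deg) to bring TCP to xyz with yaw deg (tool down); jaw sym allowed via nearest"
    s=get_state(); R=Ro.from_euler('xyz',s["ee_rot"]).as_matrix()
    off=R.T@(np.array(xyz)-s["eef_pos"])*100; y0=np.degrees(s["ee_rot"][2])
    t=0 if yaw is None else -((yaw-y0+90)%180-90)
    print("off",off.round(2),"turn",round(t,1),"alt",round(t-180*np.sign(t),1),"| t",round(s["t"],1),"pos",s["eef_pos"].round(3),"rpy",s["ee_rot"].round(3),"F",s["force"].round(1),"w",round(s["width"],4),"q6",s["q"][5].round(2))
    return off,t
def clear(X,Y): return 0
SY=5.85; SO=np.array([.5037,.2865])
def st(x,y):
    c,s=np.cos(np.radians(SY)),np.sin(np.radians(SY)); return SO+np.array([c*x-s*y,s*x+c*y])
def bn(x,y):
    c,s=np.cos(np.radians(9.5)),np.sin(np.radians(9.5)); return np.array([.530,-.2585])+np.array([c*x-s*y,s*x+c*y])
E
python3 - <<'E'
from h import *
p=st(0,-.058);print(p); go([*p,.405],-84.15)
E
```

```text
[0.50961162 0.22880206]
off [-5.571e+01  7.146e+01 -2.000e-02] turn -75.8 alt 104.2 | t 0.1 pos [ 0.232 -0.634  0.404] rpy [ 3.14  -0.    -2.791] F [ 0.1  0.5 -0.1] w 0.0874 q6 -0.29
```

Emit:
send_rows(
  motion=[
    {"offset": [-28,36,0],"turn": -38},
    {"offset": [-28,36,0],"turn": -38},
    {"offset": [-28,36,0],"turn": -38},
    {"offset": [-28,36,0],"turn": -38},
    {"offset": [-28,36,0],"turn": -38},
    {"offset": [-28,36,0],"turn": -38},
    {"offset": [-28,36,0],"turn": -38},
    {"offset": [-28,36,0],"turn": -38},
  ],
  hand=-1,
)

```text
t: 0.9
eef_pos: [0.3539, -0.2511, 0.4046]
ee_rot: [-3.141, 0.0, -2.128]
force: [1.9, 1.3, 1.0]
width: 0.0293
```

Run:
```python
from h import *
p=st(0,-.058); go([*p,.36],-84.15)
```

```text
off [-48.97  12.16   4.47] turn -37.8 alt 142.2 | t 0.9 pos [ 0.354 -0.251  0.405] rpy [-3.141  0.    -2.128] F [1.9 1.3 1. ] w 0.0293 q6 -0.4
```

Emit:
send_rows(
  motion=[
    {"offset": [-44,11,2],"turn": -37.8},
    {"offset": [-44,11,2],"turn": -37.8},
    {"offset": [-44,11,2],"turn": -37.8},
    {"offset": [-44,11,2],"turn": -37.8},
    {"offset": [-44,11,2],"turn": -37.8},
    {"offset": [-44,11,2],"turn": -37.8},
    {"offset": [-44,11,2],"turn": -37.8},
    {"offset": [-44,11,2],"turn": -37.8},
  ],
)

```text
t: 1.7
eef_pos: [0.4766, 0.1295, 0.387]
ee_rot: [-3.141, 0.0, -1.467]
force: [1.6, -0.6, -0.2]
width: 0.0003
```

Run:
```python
from h import *
p=st(0,-.058); go([*p,.36],-84.15)
```

```text
off [-9.53 -4.31  2.7 ] turn 0.1 alt -179.9 | t 1.7 pos [0.477 0.13  0.387] rpy [-3.141  0.    -1.467] F [ 1.6 -0.6 -0.2] w 0.0003 q6 -0.56
```

Emit:
send_rows(
  motion=[
    {"offset": [-6,-4.3,2],"turn": 0},
    {"offset": [-6,-4.3,2],"turn": 0},
    {"offset": [-6,-4.3,2],"turn": 0},
    {"offset": [-6,-4.3,2],"turn": 0},
  ],
)

```text
t: 2.1
eef_pos: [0.5131, 0.1919, 0.366]
ee_rot: [3.14, -0.001, -1.467]
force: [-0.2, -0.2, 0.4]
width: 0.0003
```

Run:
```python
from h import *
p=st(0,-.058); go([*p,.345],-84.15)
```

```text
off [-3.71 -0.04  2.1 ] turn 0.1 alt -179.9 | t 2.1 pos [0.513 0.192 0.366] rpy [ 3.140e+00 -1.000e-03 -1.467e+00] F [-0.2 -0.2  0.4] w 0.0003 q6 -0.61
```

Emit:
send_rows(
  motion=[
    {"offset": [-3.7,0,0],"turn": 0},
    {"offset": [-3.7,0,2],"turn": 0},
    {"offset": [-3.7,0,4],"turn": 0},
    {"offset": [-3.7,0,5.5],"turn": 0},
    {"offset": [-3.7,0,7],"turn": 0},
    {"offset": [-3.7,0,8.5],"turn": 0},
    {"offset": [-3.7,0,10],"turn": 0},
    {"offset": [-3.7,0,11],"turn": 0},
  ],
)

```text
t: 2.9
eef_pos: [0.5094, 0.227, 0.2574]
ee_rot: [-3.141, -0.0, -1.469]
force: [0.6, -2.5, 5.1]
width: 0.0002
```

Run:
```python
from h import *
p=st(0,-.058); go([*p,.238],-84.15)
```

```text
off [-0.18 -0.04  1.94] turn 0.0 alt -180.0 | t 2.9 pos [0.509 0.227 0.257] rpy [-3.141 -0.    -1.469] F [ 0.6 -2.5  5.1] w 0.0002 q6 -0.67
```

Contact force is about 5 N, as expected. I press on.

Emit:
send_rows(
  motion=[
    {"offset": [0,0,0.5],"turn": 0},
    {"offset": [0,0,1.0],"turn": 0},
    {"offset": [0,0,1.4],"turn": 0},
    {"offset": [0,0,1.8],"turn": 0},
    {"offset": [0,0,2.0],"turn": 0},
    {"offset": [0,0,2.0],"turn": 0},
    {"offset": [0,0,2.0],"turn": 0},
  ],
)

```text
t: 3.6
eef_pos: [0.5095, 0.2275, 0.2382]
ee_rot: [-3.141, -0.001, -1.468]
force: [-0.4, -4.4, 10.2]
width: 0.0005
```

Emit:
send_rows(
  motion=[
    {"offset": [0,0,0.3],"turn": 0},
    {"offset": [0,0,0.5],"turn": 0},
    {"offset": [0,0,0.5],"turn": 0},
    {"offset": [0,0,0.5],"turn": 0},
  ],
)

```text
t: 4.0
eef_pos: [0.5094, 0.2274, 0.2367]
ee_rot: [-3.14, -0.001, -1.467]
force: [-13.8, -8.0, 43.3]
width: 0.0001
```

Emit:
send_rows(
  motion=[
    {"offset": [0,0,-1],"turn": 0},
    {"offset": [0,0,-4],"turn": 0},
    {"offset": [0,0,-8],"turn": 0},
    {"offset": [0,0,-12],"turn": 0},
    {"offset": [3,0,-14],"turn": 0},
    {"offset": [6,0,-14],"turn": 0},
    {"offset": [8,0,-14],"turn": 0},
  ],
  hand=1,
)

```text
t: 4.7
eef_pos: [0.5173, 0.1473, 0.3732]
ee_rot: [-3.14, 0.002, -1.468]
force: [-0.4, 0.2, -0.3]
width: 0.051
```

```bash
cat >> h.py <<'E'
def jars():
    g=grab_frame("scene"); P,o,D=cloud(g); X,Y,Z=P[...,0],P[...,1],P[...,2]
    roi=(X>.3)&(X<.85)&(Y>-.15)&(Y<.45)&(g["range_z"]>0)
    for lo,hi in((.044,.060),(.100,.122)):
        m=roi&(Z>lo)&(Z<hi); n,l,s_,c=cv2.connectedComponentsWithStats(m.astype(np.uint8))
        for i in range(1,n):
            q=P[l==i]
            if 60<s_[i,4]<320 and np.ptp(q[:,:2],axis=0).max()<.09: print("lid z>%.3f"%lo,c[i].round(),s_[i,4],q.mean(0).round(3),np.ptp(q,0).round(3))
    m=roi&(np.abs(X-.504)<.12)&(np.abs(Y-.285)<.08); q=P[m&(Z>.05)]; print("plate z pct",np.percentile(q[:,2],[5,50,95]).round(4), "front/back",np.median(q[q[:,1]<.25][:,2]).round(4),np.median(q[q[:,1]>.32][:,2]).round(4))
    return g,P
E
python3 - <<'E'
from h import *
g,P=jars(); cv2.imwrite("pics/s2.png",g["frame"][80:340,150:420].repeat(2,0).repeat(2,1))
go([.438,.071,.30],None)
m=(P[...,2]>.07)&(P[...,2]<.125)&(abs(P[...,0]-.72)<.07)&(abs(P[...,1]-.11)<.07);q=P[m];print("beaker",q.mean(0),q.min(0),q.max(0))
E
```

```text
lid z>0.044 [244. 188.] 181 [ 0.501 -0.034  0.052] [0.054 0.051 0.014]
lid z>0.044 [206. 218.] 219 [ 0.663 -0.018  0.052] [0.053 0.055 0.014]
lid z>0.044 [245. 219.] 219 [0.568 0.058 0.053] [0.053 0.054 0.016]
lid z>0.044 [281. 283.] 66 [0.614 0.285 0.059] [0.05  0.056 0.004]
lid z>0.100 [215. 249.] 225 [0.713 0.109 0.113] [0.07  0.07  0.022]
plate z pct [0.0587 0.5782 0.6235] front/back 0.5823 0.5598
off [6.61 8.63 7.26] turn 0 alt 0 | t 4.8 pos [0.517 0.145 0.373] rpy [-3.141e+00  1.000e-03 -1.469e+00] F [-0.8 -2.1  0.2] w 0.0552 q6 -0.54
beaker [0.71238245 0.10679801 0.10122436] [0.67873371 0.07393953 0.07017534] [0.74871143 0.14435124 0.12444602]
```

View pics/s2.png

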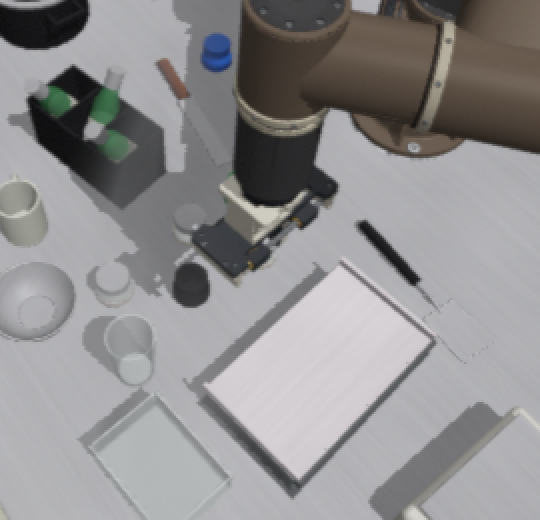

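Shelf is level and held by its catch. Now jar B.

Emit:
send_rows(
  motion=[
    {"offset": [6.6,8.6,5],"turn": 90},
    {"offset": [6.6,8.6,5],"turn": 90},
    {"offset": [6.6,8.6,5],"turn": 90},
    {"offset": [6.6,8.6,5],"turn": 90},
    {"offset": [6.6,8.6,5],"turn": 90},
    {"offset": [6.6,8.6,5],"turn": 90},
    {"offset": [6.6,8.6,5],"turn": 90},
    {"offset": [6.6,8.6,5],"turn": 90},
  ],
  hand=1,
)

```text
t: 5.55
eef_pos: [0.4387, 0.0742, 0.3221]
ee_rot: [3.141, 0.001, -2.674]
force: [0.7, -0.4, -0.6]
width: 0.0876
```

Run:
```python
from h import *
go([.438,.071,.194],5.85)
g=grab_frame("wrist"); P,o,D=cloud(g); np.save("w.npy",g,allow_pickle=True)
m=(P[...,2]>.044)&(P[...,2]<.062); n,l,s,c=cv2.connectedComponentsWithStats(m.astype(np.uint8))
for i in range(1,n):
    if s[i,4]>300: q=P[l==i];print(c[i],s[i,4],q.mean(0).round(3),np.ptp(q,0).round(3))
cv2.imwrite("pics/w1.png",g["frame"])
```

```text
off [ 0.21 -0.26 12.81] turn 20.9 alt -159.1 | t 5.5 pos [0.439 0.074 0.322] rpy [ 3.141e+00  1.000e-03 -2.674e+00] F [ 0.7 -0.4 -0.6] w 0.0876 q6 -1.72
[161.97492818  73.1023766 ] 3829 [ 0.386 -0.038  0.051] [0.052 0.053 0.01 ]
[255.30900872 190.22925412] 3097 [0.436 0.067 0.052] [0.052 0.052 0.01 ]
[116.45093123 199.54226361] 2792 [ 0.497 -0.035  0.051] [0.053 0.053 0.01 ]
[415.67295597 214.07484277] 1590 [0.393 0.194 0.06 ] [0.053 0.053 0.009]
[183.16763485 294.21078838] 1205 [0.554 0.052 0.051] [0.039 0.047 0.009]
```

View pics/w1.png

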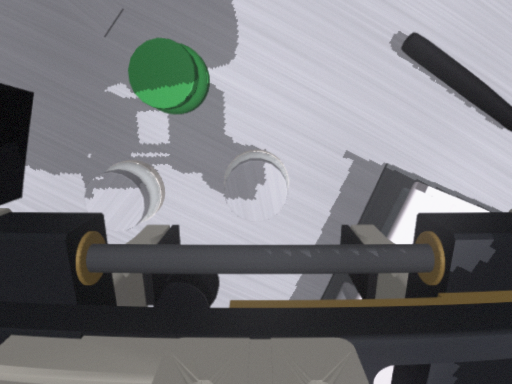

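Wrist view: jar B's clear lid is at pixel (255,190), i.e. (.436,.067), in agreement with the scene camera. Descending.

Emit:
send_rows(
  motion=[
    {"offset": [0.3,-0.4,3],"turn": 9},
    {"offset": [0.3,-0.4,5],"turn": 17},
    {"offset": [0.3,-0.4,7],"turn": 21},
    {"offset": [0.3,-0.4,9],"turn": 21},
    {"offset": [0.3,-0.4,11],"turn": 21},
    {"offset": [0.3,-0.4,12.8],"turn": 21},
    {"offset": [0.3,-0.4,12.8],"turn": 21},
    {"offset": [0.3,-0.4,12.8],"turn": 21},
  ],
)

```text
t: 6.4
eef_pos: [0.4381, 0.0694, 0.1943]
ee_rot: [-3.141, -0.001, -3.033]
force: [0.8, 0.5, 0.4]
width: 0.0875
```

Emit:
send_rows(
  motion=[
    {"offset": [0,0,0],"turn": 0},
    {"offset": [0,0,0],"turn": 0},
    {"offset": [0,0,0],"turn": 0},
    {"offset": [0,0,0],"turn": 0},
    {"offset": [0,0,0],"turn": 0},
    {"offset": [0,0,0],"turn": 0},
    {"offset": [0,0,0],"turn": 0},
  ],
  hand=-1,
  squeeze=20,
)

```text
t: 7.1
eef_pos: [0.4382, 0.0694, 0.1944]
ee_rot: [3.141, 0.0, -3.034]
force: [-0.7, 0.4, 6.6]
width: 0.0585
```

Run:
```python
from h import *
p=st(-.085,0);print(p); go([*p,.32],5.85)
```

```text
[0.41914267 0.27783642]
off [ -0.35  20.93 -12.56] turn 0.3 alt -179.7 | t 7.1 pos [0.438 0.069 0.194] rpy [ 3.141  0.    -3.034] F [-0.7  0.4  6.6] w 0.0585 q6 -2.07
```

Emit:
send_rows(
  motion=[
    {"offset": [0,0,-4],"turn": 0},
    {"offset": [0,0,-8],"turn": 0},
    {"offset": [0,3,-12],"turn": 0},
    {"offset": [0,7,-12.5],"turn": 0},
    {"offset": [-0.3,11.5,-12.5],"turn": 0},
    {"offset": [-0.3,16,-12.5],"turn": 0},
    {"offset": [-0.3,20,-12.5],"turn": 0},
    {"offset": [-0.3,20.9,-12.5],"turn": 0},
  ],
)

```text
t: 7.9
eef_pos: [0.4182, 0.2808, 0.3186]
ee_rot: [3.141, 0.0, -3.032]
force: [-0.3, -0.1, -3.3]
width: 0.0585
```

Run:
```python
from h import *
p=st(-.085,0); go([*p,.256],5.85)
g=grab_frame("scene");P,o,D=cloud(g); X,Y,Z=P[...,0],P[...,1],P[...,2]
m=(Z>.05)&(Z<.068)&(abs(X-.504)<.25)&(abs(Y-.285)<.15)&(g["frame"].min(2)>110)
m=cv2.morphologyEx(m.astype(np.uint8),cv2.MORPH_OPEN,np.ones((3,3)))>0
q=P[m]; r=cv2.minAreaRect(np.ascontiguousarray(q[:,:2],dtype=np.float32));print(r,np.median(q[:,2]))
```

```text
off [-0.06 -0.31  6.26] turn 0.4 alt -179.6 | t 7.9 pos [0.418 0.281 0.319] rpy [ 3.141  0.    -3.032] F [-0.3 -0.1 -3.3] w 0.0585 q6 -2.44
((0.5414146184921265, 0.3080759346485138), (0.2570825517177582, 0.37810850143432617), 88.43412017822266) 0.0609489164292063
```

Emit:
send_rows(
  motion=[
    {"offset": [0,-0.3,2],"turn": 0},
    {"offset": [0,-0.3,4],"turn": 0},
    {"offset": [0,-0.3,5],"turn": 0},
    {"offset": [0,-0.3,5.6],"turn": 0},
    {"offset": [0,-0.3,6],"turn": 0},
    {"offset": [0,-0.3,6.3],"turn": 0},
    {"offset": [0,-0.3,6.3],"turn": 0},
    {"offset": [0,-0.3,6.3],"turn": 0},
  ],
)

```text
t: 8.75
eef_pos: [0.4191, 0.2745, 0.2565]
ee_rot: [3.141, 0.001, -3.034]
force: [-0.5, 0.1, -3.8]
width: 0.0582
```

Emit:
send_rows(
  motion=[
    {"offset": [0,0,0],"turn": 0},
    {"offset": [0,0,0],"turn": 0},
    {"offset": [0,0,0],"turn": 0},
    {"offset": [0,0,0],"turn": 0},
    {"offset": [0,0,-3],"turn": 0},
    {"offset": [0,0,-7],"turn": 0},
    {"offset": [0,0,-10],"turn": 0},
    {"offset": [0,0,-10],"turn": 0},
  ],
  hand=1,
)

```text
t: 9.55
eef_pos: [0.4199, 0.2753, 0.3606]
ee_rot: [3.136, 0.006, -3.034]
force: [-0.4, 0.1, 0.1]
width: 0.0878
```

Run:
```python
from h import *
jars(); go([.499,-.034,.34],5.85)
```

```text
lid z>0.044 [271. 171.] 177 [ 0.387 -0.036  0.052] [0.052 0.052 0.014]
lid z>0.044 [244. 189.] 190 [ 0.501 -0.032  0.052] [0.054 0.054 0.014]
lid z>0.044 [206. 218.] 218 [ 0.663 -0.018  0.052] [0.052 0.055 0.015]
lid z>0.044 [245. 219.] 219 [0.568 0.058 0.052] [0.053 0.052 0.016]
lid z>0.100 [333. 234.] 274 [0.42  0.276 0.112] [0.053 0.053 0.016]
lid z>0.100 [215. 249.] 229 [0.713 0.108 0.114] [0.071 0.07  0.022]
plate z pct [0.0589 0.3862 0.6252] front/back 0.0648 0.2762
off [ -4.6  -31.56   1.73] turn 0.3 alt -179.7 | t 9.6 pos [0.419 0.275 0.358] rpy [ 3.138e+00  3.000e-03 -3.034e+00] F [-0.6 -0.4 -0. ] w 0.0876 q6 -2.44
```

Emit:
send_rows(
  motion=[
    {"offset": [-0.7,-5,0],"turn": 0},
    {"offset": [-1.5,-10,0],"turn": 0},
    {"offset": [-2.3,-15,0],"turn": 0},
    {"offset": [-3,-20,1],"turn": 0},
    {"offset": [-3.7,-25,2],"turn": 0},
    {"offset": [-4.6,-29,4],"turn": 0},
    {"offset": [-4.6,-31.5,6],"turn": 0},
    {"offset": [-4.6,-31.5,6],"turn": 0},
  ],
)

```text
t: 10.4
eef_pos: [0.497, -0.0368, 0.2922]
ee_rot: [-3.141, -0.007, -3.039]
force: [-0.4, 0.1, -0.4]
width: 0.0876
```

Run:
```python
from h import *
go([.500,-.033,.194],5.85)
```

```text
off [-0.4   0.36  9.82] turn 0.0 alt -180.0 | t 10.4 pos [ 0.497 -0.037  0.292] rpy [-3.141 -0.007 -3.039] F [-0.4  0.1 -0.4] w 0.0876 q6 -1.79
```

Emit:
send_rows(
  motion=[
    {"offset": [-0.2,0.2,2],"turn": 0},
    {"offset": [-0.3,0.3,4],"turn": 0},
    {"offset": [-0.3,0.3,6],"turn": 0},
    {"offset": [-0.3,0.3,8],"turn": 0},
    {"offset": [-0.3,0.3,9.8],"turn": 0},
    {"offset": [-0.3,0.3,9.8],"turn": 0},
    {"offset": [-0.3,0.3,9.8],"turn": 0},
  ],
)

```text
t: 11.1
eef_pos: [0.5011, -0.0301, 0.1981]
ee_rot: [-3.141, -0.001, -3.034]
force: [-0.6, 0.7, 0.5]
width: 0.0874
```

Emit:
send_rows(
  motion=[
    {"offset": [0,0,0],"turn": 0},
    {"offset": [0,0,0],"turn": 0},
    {"offset": [0,0,0],"turn": 0},
    {"offset": [0,0,0],"turn": 0},
    {"offset": [0,0,0],"turn": 0},
    {"offset": [0,0,0],"turn": 0},
    {"offset": [0,0,-4],"turn": 0},
    {"offset": [0,0,-8],"turn": 0},
  ],
  hand=-1,
)

```text
t: 11.9
eef_pos: [0.5002, -0.0307, 0.2774]
ee_rot: [-3.141, -0.005, -3.035]
force: [1.3, 0.8, -3.0]
width: 0.0569
```

Run:
```python
from h import *
p=st(0,0);print(p); go([*p,.32],5.85)
```

```text
[0.5037 0.2865]
off [-3.7  31.5  -4.29] turn 0.3 alt -179.7 | t 11.9 pos [ 0.5   -0.031  0.277] rpy [-3.141 -0.005 -3.035] F [ 1.3  0.8 -3. ] w 0.0569 q6 -1.79
```

Emit:
send_rows(
  motion=[
    {"offset": [0,0,-4],"turn": 0},
    {"offset": [-0.6,5,-4],"turn": 0},
    {"offset": [-1.2,10,-4],"turn": 0},
    {"offset": [-1.8,15,-4],"turn": 0},
    {"offset": [-2.4,20,-4],"turn": 0},
    {"offset": [-3,25,-4],"turn": 0},
    {"offset": [-3.5,29,-4],"turn": 0},
    {"offset": [-3.7,31.5,-4],"turn": 0},
  ],
)

```text
t: 12.7
eef_pos: [0.5036, 0.2897, 0.317]
ee_rot: [3.142, -0.001, -3.033]
force: [-0.7, -1.0, -3.0]
width: 0.057
```

Run:
```python
from h import *
p=st(0,0);print(p); go([*p,.258],5.85)
```

```text
[0.5037 0.2865]
off [ 0.02 -0.32  5.9 ] turn 0.4 alt -179.6 | t 12.7 pos [0.504 0.29  0.317] rpy [ 3.142e+00 -1.000e-03 -3.033e+00] F [-0.7 -1.  -3. ] w 0.057 q6 -2.32
```

Emit:
send_rows(
  motion=[
    {"offset": [0,-0.2,2],"turn": 0},
    {"offset": [0,-0.2,4],"turn": 0},
    {"offset": [0,-0.2,5],"turn": 0},
    {"offset": [0,-0.2,5.5],"turn": 0},
    {"offset": [0,-0.2,5.8],"turn": 0},
    {"offset": [0,-0.2,6.0],"turn": 0},
    {"offset": [0,-0.2,6.0],"turn": 0},
    {"offset": [0,-0.2,6.0],"turn": 0},
  ],
)

```text
t: 13.5
eef_pos: [0.5045, 0.2845, 0.2589]
ee_rot: [3.141, 0.001, -3.034]
force: [-1.1, -0.7, 1.8]
width: 0.0568
```

Emit:
send_rows(
  motion=[
    {"offset": [0,0,0],"turn": 0},
    {"offset": [0,0,0],"turn": 0},
    {"offset": [0,0,0],"turn": 0},
    {"offset": [0,0,0],"turn": 0},
    {"offset": [0,0,-3],"turn": 0},
    {"offset": [0,0,-7],"turn": 0},
    {"offset": [0,0,-10],"turn": 0},
    {"offset": [0,0,-10],"turn": 0},
  ],
  hand=1,
)

```text
t: 14.3
eef_pos: [0.5054, 0.2855, 0.363]
ee_rot: [3.137, 0.007, -3.034]
force: [0.0, -0.7, -0.4]
width: 0.0877
```

Run:
```python
from h import *
jars(); go([.663,-.018,.34],30)
```

```text
lid z>0.044 [271. 171.] 180 [ 0.387 -0.036  0.052] [0.052 0.054 0.015]
lid z>0.044 [206. 218.] 222 [ 0.663 -0.018  0.052] [0.053 0.053 0.015]
lid z>0.044 [245. 219.] 218 [0.568 0.058 0.053] [0.053 0.052 0.013]
lid z>0.100 [335. 234.] 110 [0.415 0.282 0.113] [0.033 0.032 0.011]
lid z>0.100 [214. 249.] 220 [0.713 0.108 0.113] [0.071 0.07  0.022]
lid z>0.100 [313. 253.] 296 [0.504 0.286 0.112] [0.052 0.052 0.017]
plate z pct [0.0593 0.4796 0.6276] front/back 0.0633 0.5463
off [-12.47 -31.83   2.  ] turn -23.8 alt 156.2 | t 14.3 pos [0.505 0.285 0.361] rpy [ 3.138  0.004 -3.034] F [-1.4  0.4 -1. ] w 0.0881 q6 -2.31
```

Emit:
send_rows(
  motion=[
    {"offset": [-2,-5,0],"turn": -4},
    {"offset": [-4,-10,0],"turn": -8},
    {"offset": [-6,-15,0],"turn": -12},
    {"offset": [-8,-20,0],"turn": -16},
    {"offset": [-10,-24,0],"turn": -20},
    {"offset": [-11.5,-28,0],"turn": -24},
    {"offset": [-12.5,-31.8,0],"turn": -24},
    {"offset": [-12.5,-31.8,1],"turn": -24},
  ],
)

```text
t: 15.15
eef_pos: [0.6641, -0.0227, 0.3471]
ee_rot: [-3.141, -0.001, -2.62]
force: [-0.4, 0.1, 0.1]
width: 0.0876
```

Run:
```python
from h import *
go([.663,-.018,.196],30)
```

```text
off [-0.15  0.48 15.11] turn -0.1 alt 179.9 | t 15.2 pos [ 0.664 -0.023  0.347] rpy [-3.141e+00 -1.000e-03 -2.620e+00] F [-0.4  0.1  0.1] w 0.0876 q6 -1.31
```

Emit:
send_rows(
  motion=[
    {"offset": [-0.1,0.3,3],"turn": 0},
    {"offset": [-0.1,0.3,6],"turn": 0},
    {"offset": [-0.1,0.3,9],"turn": 0},
    {"offset": [-0.1,0.3,11],"turn": 0},
    {"offset": [-0.1,0.3,13],"turn": 0},
    {"offset": [-0.1,0.3,15.1],"turn": 0},
    {"offset": [-0.1,0.3,15.1],"turn": 0},
    {"offset": [-0.1,0.3,15.1],"turn": 0},
  ],
  hand=0.75,
)

```text
t: 15.95
eef_pos: [0.6618, -0.0149, 0.1963]
ee_rot: [3.141, -0.002, -2.615]
force: [1.1, -0.8, 0.7]
width: 0.0767
```

Emit:
send_rows(
  motion=[
    {"offset": [0,0,0],"turn": 0},
    {"offset": [0,0,0],"turn": 0},
    {"offset": [0,0,0],"turn": 0},
    {"offset": [0,0,0],"turn": 0},
    {"offset": [0,0,0],"turn": 0},
    {"offset": [0,0,0],"turn": 0},
    {"offset": [0,0,-4],"turn": 0},
    {"offset": [0,0,-8],"turn": 0},
  ],
  hand=-1,
)

```text
t: 16.75
eef_pos: [0.6611, -0.0152, 0.2758]
ee_rot: [3.14, -0.005, -2.616]
force: [1.7, 0.3, -1.9]
width: 0.057
```

Run:
```python
from h import *
p=st(.085,0);print(p); go([*p,.35],5.85)
```

```text
[0.58825733 0.29516358]
off [-9.24 30.51 -7.4 ] turn 24.3 alt -155.7 | t 16.8 pos [ 0.661 -0.015  0.276] rpy [ 3.14  -0.005 -2.616] F [ 1.7  0.3 -1.9] w 0.057 q6 -1.32
```

Emit:
send_rows(
  motion=[
    {"offset": [0,0,-4.5],"turn": 0},
    {"offset": [0,0,-7.5],"turn": 4},
    {"offset": [-1.5,5,-7.5],"turn": 8},
    {"offset": [-3,10,-7.5],"turn": 12},
    {"offset": [-4.5,15,-7.5],"turn": 16},
    {"offset": [-6,20,-7.5],"turn": 20},
    {"offset": [-7.5,25,-7.5],"turn": 24.3},
    {"offset": [-8.5,28.5,-7.5],"turn": 24.3},
  ],
)

```text
t: 17.55
eef_pos: [0.5912, 0.276, 0.3513]
ee_rot: [-3.141, -0.001, -3.042]
force: [2.4, -0.3, -2.6]
width: 0.0571
```

Run:
```python
from h import *
p=st(.085,0);print(p); go([*p,.258],5.85)
```

```text
[0.58825733 0.29516358]
off [0.09 1.94 9.33] turn -0.2 alt 179.8 | t 17.6 pos [0.591 0.276 0.351] rpy [-3.141e+00 -1.000e-03 -3.042e+00] F [ 2.4 -0.3 -2.6] w 0.0571 q6 -2.21
```

Emit:
send_rows(
  motion=[
    {"offset": [0.1,1.7,2],"turn": 0},
    {"offset": [0.1,1.7,4],"turn": 0},
    {"offset": [0.1,1.7,6],"turn": 0},
    {"offset": [0.1,1.7,7.5],"turn": 0},
    {"offset": [0.1,1.7,8.5],"turn": 0},
    {"offset": [0.1,1.7,9],"turn": 0},
    {"offset": [0.1,1.7,9.35],"turn": 0},
    {"offset": [0.1,1.7,9.35],"turn": 0},
  ],
)

```text
t: 18.35
eef_pos: [0.59, 0.2908, 0.2588]
ee_rot: [3.141, 0.0, -3.04]
force: [0.9, 0.0, -2.2]
width: 0.0575
```

Emit:
send_rows(
  motion=[
    {"offset": [0,0,0],"turn": 0},
    {"offset": [0,0,0],"turn": 0},
    {"offset": [0,0,0],"turn": 0},
    {"offset": [0,0,0],"turn": 0},
    {"offset": [0,0,0],"turn": 0},
    {"offset": [0,0,-3],"turn": 0},
    {"offset": [0,0,-7],"turn": 0},
    {"offset": [0,0,-11],"turn": 0},
  ],
  hand=1,
)

```text
t: 19.15
eef_pos: [0.5896, 0.2908, 0.3695]
ee_rot: [-3.141, -0.001, -3.039]
force: [0.8, 0.8, -0.9]
width: 0.0877
```

Run:
```python
from h import *
jars(); p=bn(-.01,.071); print(p); go([*p,.42],9.5)
```

```text
lid z>0.044 [271. 171.] 180 [ 0.387 -0.036  0.052] [0.054 0.053 0.013]
lid z>0.044 [245. 219.] 219 [0.567 0.057 0.052] [0.052 0.051 0.014]
lid z>0.044 [274. 270.] 116 [0.606 0.244 0.059] [0.056 0.072 0.004]
lid z>0.100 [333. 234.] 248 [0.419 0.278 0.112] [0.054 0.049 0.016]
lid z>0.100 [214. 249.] 219 [0.713 0.107 0.113] [0.07  0.072 0.022]
lid z>0.100 [311. 255.] 135 [0.513 0.286 0.112] [0.035 0.034 0.015]
lid z>0.100 [292. 273.] 315 [0.589 0.292 0.112] [0.051 0.052 0.017]
plate z pct [0.0596 0.5978 0.662 ] front/back 0.0631 0.6021
[ 0.50841876 -0.1901242 ]
off [ 13.15 -47.03  -4.48] turn -3.6 alt 176.4 | t 19.2 pos [0.591 0.291 0.378] rpy [ 3.138  0.009 -3.038] F [2.5 1.  8.4] w 0.0877 q6 -2.22
```

All three jars stand on the level shelf. On to bottle 2: I grip its neck with the jaws across the bay and swing it upright.

Run:
```python
from h import *
p=bn(.0477,.072); print(p); go([*p,.42],9.5)
```

```text
[ 0.5651624  -0.17961467]
off [  7.4  -46.57  -4.43] turn -3.6 alt 176.4 | t 19.2 pos [0.591 0.291 0.378] rpy [ 3.138  0.009 -3.038] F [2.5 1.  8.4] w 0.0877 q6 -2.22
```

Emit:
send_rows(
  motion=[
    {"offset": [0.5,-4,-4],"turn": 0},
    {"offset": [1.2,-9,-4.5],"turn": 0},
    {"offset": [2,-14,-4.5],"turn": 0},
    {"offset": [2.8,-19,-4.5],"turn": 0},
    {"offset": [3.6,-24,-4.5],"turn": 0},
    {"offset": [4.4,-29,-4.5],"turn": -1},
    {"offset": [5.2,-34,-4.5],"turn": -2},
    {"offset": [6,-39,-4.5],"turn": -3.6},
  ],
  hand=0.36,
)

```text
t: 20.0
eef_pos: [0.5697, -0.0952, 0.4138]
ee_rot: [-3.142, 0.001, -2.976]
force: [1.3, 1.1, -0.5]
width: 0.0597
```

Run:
```python
from h import *
p=bn(.0477,.072); print(p); go([*p,.40],9.5)
```

```text
[ 0.5651624  -0.17961467]
off [ 1.85 -8.25  1.38] turn 0.0 alt -180.0 | t 20.0 pos [ 0.57  -0.095  0.414] rpy [-3.142e+00  1.000e-03 -2.976e+00] F [ 1.3  1.1 -0.5] w 0.0597 q6 -1.58
```

Emit:
send_rows(
  motion=[
    {"offset": [1.5,-4,0],"turn": 0},
    {"offset": [1.8,-7.8,0],"turn": 0},
    {"offset": [1.8,-7.8,0],"turn": 0},
    {"offset": [1.8,-7.8,0],"turn": 0},
  ],
)

```text
t: 20.4
eef_pos: [0.5651, -0.1742, 0.4132]
ee_rot: [3.141, -0.0, -2.979]
force: [0.1, -0.5, -0.0]
width: 0.0593
```

Run:
```python
from h import *
p=bn(.0477,.072); go([*p,.327],9.5)
for cam in("wrist","scene","side"):
    g=grab_frame(cam); P,o,D=cloud(g); X,Y,Z=P[...,0],P[...,1],P[...,2]
    B=np.array([.53,-.2585]); c,s=np.cos(np.radians(9.5)),np.sin(np.radians(9.5)); bx=(X-B[0])*c+(Y-B[1])*s; by=-(X-B[0])*s+(Y-B[1])*c
    for i,(y0,sg) in enumerate(((-.071,1),(0,-1),(.071,1))):
        m=(abs(by-y0)<.036)&(Z>.13)&(Z<.2)&(abs(bx)<.075)&(g["range_z"]>0)
        if m.sum()>15: print(cam,i,m.sum(),"y",by[m].min().round(3),by[m].max().round(3),"x",bx[m].min().round(3),bx[m].max().round(3),"zmax",Z[m].max().round(3))
    if cam=="wrist": cv2.imwrite("pics/w2.png",g["frame"])
```

```text
off [ 0.08 -0.54  8.62] turn -0.2 alt 179.8 | t 20.4 pos [ 0.565 -0.174  0.413] rpy [ 3.141 -0.    -2.979] F [ 0.1 -0.5 -0. ] w 0.0593 q6 -1.44
wrist 0 2803 y -0.093 -0.053 x 0.006 0.055 zmax 0.189
wrist 1 3997 y -0.019 0.021 x -0.071 -0.007 zmax 0.189
wrist 2 3408 y 0.044 0.085 x 0.005 0.069 zmax 0.19
scene 0 180 y -0.087 -0.051 x 0.007 0.069 zmax 0.189
scene 2 181 y 0.053 0.088 x 0.003 0.067 zmax 0.192
side 0 207 y -0.083 -0.048 x 0.007 0.065 zmax 0.189
side 1 226 y -0.011 0.025 x -0.072 -0.011 zmax 0.19
side 2 245 y 0.054 0.089 x 0.001 0.064 zmax 0.188
```

View pics/w2.png

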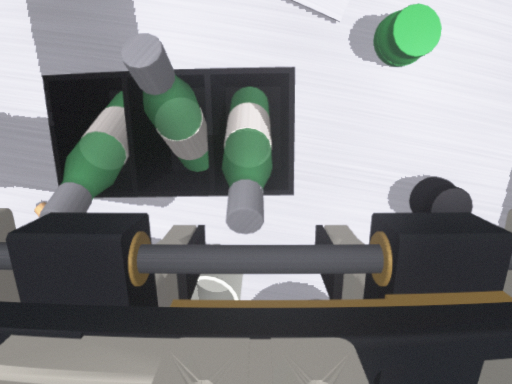

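Caps are where expected, with bottle 2's neck at bin y≈.068. Descending and gripping lightly.

Emit:
send_rows(
  motion=[
    {"offset": [0,-0.7,0],"turn": 0},
    {"offset": [0,-0.7,2],"turn": 0},
    {"offset": [0,-0.7,4],"turn": 0},
    {"offset": [0,-0.7,6],"turn": 0},
    {"offset": [0,-0.7,7.5],"turn": 0},
    {"offset": [0,-0.7,8.6],"turn": 0},
    {"offset": [0,-0.7,8.6],"turn": 0},
    {"offset": [0,-0.7,8.6],"turn": 0},
  ],
)

```text
t: 21.35
eef_pos: [0.5669, -0.18, 0.328]
ee_rot: [-3.141, 0.0, -2.976]
force: [-0.4, -0.2, 0.6]
width: 0.0595
```

Emit:
send_rows(
  motion=[
    {"offset": [0,0,0],"turn": 0},
    {"offset": [0,0,0],"turn": 0},
    {"offset": [0,0,0],"turn": 0},
    {"offset": [0,0,0],"turn": 0},
    {"offset": [0,0,0],"turn": 0},
    {"offset": [0,0,0],"turn": 0},
  ],
  hand=-1,
  squeeze=6,
)

```text
t: 21.95
eef_pos: [0.5666, -0.1803, 0.3278]
ee_rot: [-3.141, 0.0, -2.977]
force: [0.2, -1.4, -0.1]
width: 0.0279
```

Run:
```python
from h import *
for x,z in((.0477,.327),(.03,.333),(.010,.336),(-.010,.337),(-.028,.336)): go([*bn(x,.068),z],9.5)
```

```text
off [ 0.13 -0.31  0.08] turn -0.1 alt 179.9 | t 21.9 pos [ 0.567 -0.18   0.328] rpy [-3.141  0.    -2.977] F [ 0.2 -1.4 -0.1] w 0.0279 q6 -1.43
off [ 1.9  -0.32 -0.53] turn -0.1 alt 179.9 | t 21.9 pos [ 0.567 -0.18   0.328] rpy [-3.141  0.    -2.977] F [ 0.2 -1.4 -0.1] w 0.0279 q6 -1.43
off [ 3.9  -0.32 -0.83] turn -0.1 alt 179.9 | t 21.9 pos [ 0.567 -0.18   0.328] rpy [-3.141  0.    -2.977] F [ 0.2 -1.4 -0.1] w 0.0279 q6 -1.43
off [ 5.9  -0.32 -0.93] turn -0.1 alt 179.9 | t 21.9 pos [ 0.567 -0.18   0.328] rpy [-3.141  0.    -2.977] F [ 0.2 -1.4 -0.1] w 0.0279 q6 -1.43
off [ 7.7  -0.32 -0.83] turn -0.1 alt 179.9 | t 21.9 pos [ 0.567 -0.18   0.328] rpy [-3.141  0.    -2.977] F [ 0.2 -1.4 -0.1] w 0.0279 q6 -1.43
```

Emit:
send_rows(
  motion=[
    {"offset": [1.0,0,-0.3],"turn": 0},
    {"offset": [2.0,0,-0.55],"turn": 0},
    {"offset": [3.0,0,-0.7],"turn": 0},
    {"offset": [4.0,0,-0.8],"turn": 0},
    {"offset": [5.0,0,-0.85],"turn": 0},
    {"offset": [6.0,0,-0.9],"turn": 0},
    {"offset": [7.0,0,-0.85],"turn": 0},
    {"offset": [7.5,0,-0.8],"turn": 0},
  ],
)

```text
t: 22.75
eef_pos: [0.4911, -0.1926, 0.3356]
ee_rot: [3.141, -0.0, -2.977]
force: [0.7, -0.1, 2.6]
width: 0.0276
```

```bash
cat >> h.py <<'E'
def bots(cams=("scene","side")):
    for cam in cams:
        g=grab_frame(cam); P,o,D=cloud(g); X,Y,Z=P[...,0],P[...,1],P[...,2]
        c,s=np.cos(np.radians(9.5)),np.sin(np.radians(9.5)); X=X-.53;Y=Y+.2585; bx=X*c+Y*s; by=-X*s+Y*c
        for i in range(3):
            r=(abs(by-(i-1)*.071)<.036)&(abs(bx)<.08)&(g["range_z"]>0)
            a=r&(Z>.125)&(Z<.142); b=r&(Z>.155)&(Z<.205)
            f=lambda m:(round(float(np.median(bx[m])),3),round(float(np.median(by[m])),3)) if m.sum()>5 else None
            print(cam,i,"low",f(a),"neck",f(b),b.sum(),"zmax",Z[b].max().round(3) if b.sum() else None)
    return g
E
python3 - <<'E'
from h import *
go([*bn(-.028,.068),.336],9.5); bots()
E
```

```text
off [ 0.05 -0.34 -0.04] turn -0.1 alt 179.9 | t 22.8 pos [ 0.491 -0.193  0.336] rpy [ 3.141 -0.    -2.977] F [ 0.7 -0.1  2.6] w 0.0276 q6 -1.4
scene 0 low (0.032, -0.058) neck (0.054, -0.065) 96 zmax 0.191
scene 1 low (-0.015, 0.011) neck (-0.033, 0.009) 10 zmax 0.164
scene 2 low (-0.014, 0.085) neck (-0.017, 0.079) 96 zmax 0.203
side 0 low (0.007, -0.072) neck None 0 zmax None
side 1 low (-0.039, 0.018) neck (-0.057, 0.012) 120 zmax 0.189
side 2 low (-0.038, 0.086) neck (-0.038, 0.081) 173 zmax 0.202
```

Emit:
send_rows(
  motion=[
    {"offset": [0,0,0],"turn": 0},
    {"offset": [0,0,0],"turn": 0},
    {"offset": [0,0,0],"turn": 0},
    {"offset": [0,0,0],"turn": 0},
    {"offset": [0,0,-3],"turn": 0},
    {"offset": [0,0,-6],"turn": 0},
    {"offset": [0,0,-8.5],"turn": 0},
    {"offset": [0,0,-8.5],"turn": 0},
  ],
  hand=-0.14,
)

```text
t: 23.65
eef_pos: [0.4934, -0.1926, 0.4242]
ee_rot: [-3.14, 0.006, -2.976]
force: [0.2, -0.7, -0.6]
width: 0.0377
```

Run:
```python
from h import *
bots(); go([*bn(-.0477,.004),.41],9.5)
```

```text
scene 0 low (0.032, -0.059) neck (0.054, -0.065) 96 zmax 0.19
scene 1 low (-0.016, 0.012) neck (-0.045, 0.009) 99 zmax 0.192
scene 2 low (-0.017, 0.086) neck (-0.024, 0.078) 116 zmax 0.2
side 0 low (0.015, -0.061) neck (0.038, -0.066) 48 zmax 0.185
side 1 low (-0.039, 0.018) neck (-0.057, 0.012) 117 zmax 0.188
side 2 low (-0.04, 0.086) neck (-0.036, 0.081) 146 zmax 0.196
off [ 2.16 -6.75  1.06] turn -0.1 alt 179.9 | t 23.8 pos [ 0.493 -0.192  0.421] rpy [ 3.141e+00  1.000e-03 -2.977e+00] F [ 0.6  1.1 -0.4] w 0.0376 q6 -1.4
```

Emit:
send_rows(
  motion=[
    {"offset": [2.1,-4,0.5],"turn": 0},
    {"offset": [2.1,-6.7,0.5],"turn": 0},
    {"offset": [2.1,-6.7,0.5],"turn": 0},
    {"offset": [2.1,-6.7,0.5],"turn": 0},
    {"offset": [2.1,-6.7,0.5],"turn": 0},
  ],
  hand=0.14,
)

```text
t: 24.25
eef_pos: [0.4827, -0.2616, 0.4147]
ee_rot: [3.141, -0.001, -2.977]
force: [0.2, -0.4, 0.8]
width: 0.0501
```

Run:
```python
from h import *
go([*bn(-.0477,.005),.327],9.5)
```

```text
off [0.04 0.02 8.77] turn -0.1 alt 179.9 | t 24.2 pos [ 0.483 -0.262  0.415] rpy [ 3.141e+00 -1.000e-03 -2.977e+00] F [ 0.2 -0.4  0.8] w 0.0501 q6 -1.27
```

Emit:
send_rows(
  motion=[
    {"offset": [0,0,2],"turn": 0},
    {"offset": [0,0,4],"turn": 0},
    {"offset": [0,0,6],"turn": 0},
    {"offset": [0,0,7.5],"turn": 0},
    {"offset": [0,0,8.7],"turn": 0},
    {"offset": [0,0,8.7],"turn": 0},
    {"offset": [0,0,8.7],"turn": 0},
  ],
)

```text
t: 24.95
eef_pos: [0.4831, -0.2617, 0.3289]
ee_rot: [-3.141, 0.0, -2.976]
force: [0.1, -0.4, 0.6]
width: 0.0498
```

Emit:
send_rows(
  motion=[
    {"offset": [0,0,0],"turn": 0},
    {"offset": [0,0,0],"turn": 0},
    {"offset": [0,0,0],"turn": 0},
    {"offset": [0,0,0],"turn": 0},
    {"offset": [0,0,0],"turn": 0},
    {"offset": [0,0,0],"turn": 0},
  ],
  hand=-1,
)

```text
t: 25.55
eef_pos: [0.4829, -0.2621, 0.3289]
ee_rot: [-3.141, 0.0, -2.977]
force: [-0.2, -0.6, 2.1]
width: 0.0279
```

Run:
```python
from h import *
go([*bn(.028,.005),.336],9.5)
```

```text
off [-7.5   0.08 -0.71] turn -0.1 alt 179.9 | t 25.6 pos [ 0.483 -0.262  0.329] rpy [-3.141  0.    -2.977] F [-0.2 -0.6  2.1] w 0.0279 q6 -1.27
```

Emit:
send_rows(
  motion=[
    {"offset": [-1.0,0,-0.3],"turn": 0},
    {"offset": [-2.0,0,-0.55],"turn": 0},
    {"offset": [-3.0,0,-0.7],"turn": 0},
    {"offset": [-4.0,0,-0.8],"turn": 0},
    {"offset": [-5.0,0,-0.85],"turn": 0},
    {"offset": [-6.0,0,-0.85],"turn": 0},
    {"offset": [-7.0,0,-0.8],"turn": 0},
    {"offset": [-7.5,0,-0.75],"turn": 0},
  ],
)

```text
t: 26.35
eef_pos: [0.5581, -0.2494, 0.3358]
ee_rot: [-3.141, 0.0, -2.976]
force: [0.3, -1.1, 3.0]
width: 0.0277
```

Emit:
send_rows(
  motion=[
    {"offset": [0,0,0],"turn": 0},
    {"offset": [0,0,0],"turn": 0},
    {"offset": [0,0,0],"turn": 0},
    {"offset": [0,0,0],"turn": 0},
    {"offset": [0,0,0],"turn": 0},
    {"offset": [0,0,-3],"turn": 0},
    {"offset": [0,0,-6],"turn": 0},
    {"offset": [0,0,-8.5],"turn": 0},
  ],
  hand=-0.14,
)

```text
t: 27.15
eef_pos: [0.5567, -0.2498, 0.4227]
ee_rot: [-3.141, 0.001, -2.977]
force: [0.6, -0.4, -0.5]
width: 0.0375
```

Run:
```python
from h import *
bots(); go([*bn(.0477,-.071),.415],9.5)
```

```text
scene 0 low (0.03, -0.059) neck (0.054, -0.065) 94 zmax 0.19
scene 1 low (0.038, 0.02) neck (0.031, 0.011) 116 zmax 0.2
scene 2 low (-0.017, 0.084) neck (-0.025, 0.077) 119 zmax 0.2
side 0 low (0.014, -0.062) neck (0.042, -0.064) 88 zmax 0.188
side 1 low (0.022, 0.021) neck (0.021, 0.015) 128 zmax 0.197
side 2 low (-0.04, 0.086) neck (-0.035, 0.08) 146 zmax 0.196
off [-1.93 -7.48  1.08] turn -0.0 alt 180.0 | t 27.2 pos [ 0.557 -0.25   0.425] rpy [-3.139  0.006 -2.976] F [0.1 0.7 0. ] w 0.0377 q6 -1.3
```

Emit:
send_rows(
  motion=[
    {"offset": [-1.9,-4,0.5],"turn": 0},
    {"offset": [-1.9,-7.5,0.5],"turn": 0},
    {"offset": [-1.9,-7.5,0.5],"turn": 0},
    {"offset": [-1.9,-7.5,0.5],"turn": 0},
    {"offset": [-1.9,-7.5,0.5],"turn": 0},
  ],
  hand=0.14,
)

```text
t: 27.75
eef_pos: [0.5875, -0.3202, 0.4157]
ee_rot: [3.141, -0.0, -2.977]
force: [0.9, -0.6, -0.1]
width: 0.05
```

Run:
```python
from h import *
go([*bn(.0477,-.070),.327],9.5)
```

```text
off [-0.12  0.03  8.87] turn -0.1 alt 179.9 | t 27.8 pos [ 0.588 -0.32   0.416] rpy [ 3.141 -0.    -2.977] F [ 0.9 -0.6 -0.1] w 0.05 q6 -1.2
```

Emit:
send_rows(
  motion=[
    {"offset": [0,0,2],"turn": 0},
    {"offset": [0,0,4],"turn": 0},
    {"offset": [0,0,6],"turn": 0},
    {"offset": [0,0,7.5],"turn": 0},
    {"offset": [0,0,8.8],"turn": 0},
    {"offset": [0,0,8.8],"turn": 0},
    {"offset": [0,0,8.8],"turn": 0},
  ],
)

```text
t: 28.45
eef_pos: [0.588, -0.3202, 0.3286]
ee_rot: [-3.141, 0.0, -2.976]
force: [-0.0, -0.2, 0.5]
width: 0.0503
```

Emit:
send_rows(
  motion=[
    {"offset": [0,0,0],"turn": 0},
    {"offset": [0,0,0],"turn": 0},
    {"offset": [0,0,0],"turn": 0},
    {"offset": [0,0,0],"turn": 0},
    {"offset": [0,0,0],"turn": 0},
    {"offset": [0,0,0],"turn": 0},
  ],
  hand=-1,
)

```text
t: 29.05
eef_pos: [0.588, -0.3207, 0.3285]
ee_rot: [-3.141, 0.001, -2.977]
force: [-0.4, -0.4, 2.4]
width: 0.0281
```

Run:
```python
from h import *
go([*bn(-.028,-.070),.336],9.5)
```

```text
off [ 7.49  0.08 -0.76] turn -0.0 alt 180.0 | t 29.1 pos [ 0.588 -0.321  0.328] rpy [-3.141e+00  1.000e-03 -2.977e+00] F [-0.4 -0.4  2.4] w 0.0281 q6 -1.2
```

Emit:
send_rows(
  motion=[
    {"offset": [1.0,0,-0.3],"turn": 0},
    {"offset": [2.0,0,-0.55],"turn": 0},
    {"offset": [3.0,0,-0.7],"turn": 0},
    {"offset": [4.0,0,-0.8],"turn": 0},
    {"offset": [5.0,0,-0.85],"turn": 0},
    {"offset": [6.0,0,-0.85],"turn": 0},
    {"offset": [7.0,0,-0.8],"turn": 0},
    {"offset": [7.5,0,-0.75],"turn": 0},
  ],
)

```text
t: 29.85
eef_pos: [0.5124, -0.333, 0.3354]
ee_rot: [3.141, -0.001, -2.977]
force: [0.7, -0.1, 4.6]
width: 0.0281
```

Emit:
send_rows(
  motion=[
    {"offset": [0,0,0],"turn": 0},
    {"offset": [0,0,0],"turn": 0},
    {"offset": [0,0,0],"turn": 0},
    {"offset": [0,0,0],"turn": 0},
    {"offset": [0,0,0],"turn": 0},
    {"offset": [0,0,-3],"turn": 0},
    {"offset": [0,0,-6],"turn": 0},
    {"offset": [0,0,-9],"turn": 0},
  ],
  hand=-0.14,
)

```text
t: 30.65
eef_pos: [0.5139, -0.3327, 0.4263]
ee_rot: [3.141, -0.001, -2.977]
force: [1.0, 0.1, -0.3]
width: 0.0375
```

Emit:
send_rows(
  motion=[
    {"offset": [0,0,-5],"turn": 0},
    {"offset": [4,0,-8],"turn": 0},
    {"offset": [8,0,-8],"turn": 0},
    {"offset": [8,-4,-8],"turn": 0},
    {"offset": [8,-8,-8],"turn": 0},
    {"offset": [8,-12,-8],"turn": 0},
    {"offset": [8,-12,-8],"turn": 0},
    {"offset": [8,-12,-8],"turn": 0},
  ],
)

```text
t: 31.45
eef_pos: [0.4547, -0.4652, 0.5043]
ee_rot: [3.14, -0.001, -2.978]
force: [-0.3, 0.6, -0.8]
width: 0.0377
```

Run:
```python
from h import *
g=bots(); cv2.imwrite("pics/side3.png",cv2.resize(g["frame"],(800,600)))
g,P=jars(); cv2.imwrite("pics/s3.png",cv2.resize(g["frame"],(800,600)))
s=get_state();print(s["eef_pos"],s["force"],s["t"])
```

```text
scene 0 low (-0.02, -0.057) neck (-0.023, -0.063) 113 zmax 0.199
scene 1 low (0.038, 0.019) neck (0.031, 0.012) 118 zmax 0.201
scene 2 low (-0.016, 0.084) neck (-0.025, 0.077) 119 zmax 0.2
side 0 low (-0.038, -0.055) neck (-0.033, -0.061) 131 zmax 0.198
side 1 low (0.023, 0.022) neck (0.022, 0.015) 130 zmax 0.197
side 2 low (-0.04, 0.086) neck (-0.035, 0.081) 147 zmax 0.196
lid z>0.044 [270. 171.] 175 [ 0.387 -0.036  0.053] [0.052 0.052 0.014]
lid z>0.044 [245. 219.] 218 [0.567 0.058 0.052] [0.052 0.054 0.013]
lid z>0.044 [318. 225.] 130 [0.407 0.215 0.059] [0.087 0.074 0.004]
lid z>0.044 [265. 266.] 71 [0.62  0.218 0.059] [0.066 0.027 0.004]
lid z>0.044 [306. 286.] 123 [0.564 0.333 0.059] [0.078 0.034 0.005]
lid z>0.100 [332. 234.] 269 [0.42  0.276 0.112] [0.053 0.053 0.017]
lid z>0.100 [214. 249.] 223 [0.713 0.108 0.114] [0.07  0.071 0.022]
lid z>0.100 [313. 253.] 291 [0.504 0.286 0.112] [0.052 0.053 0.017]
lid z>0.100 [292. 273.] 312 [0.589 0.292 0.112] [0.052 0.052 0.018]
plate z pct [0.0578 0.0617 0.1134] front/back 0.0607 0.0606
[ 0.45462666 -0.46365812  0.50582633] [-0.0249106  -0.66250519  0.4352937 ] 31.6
```

View pics/s3.png

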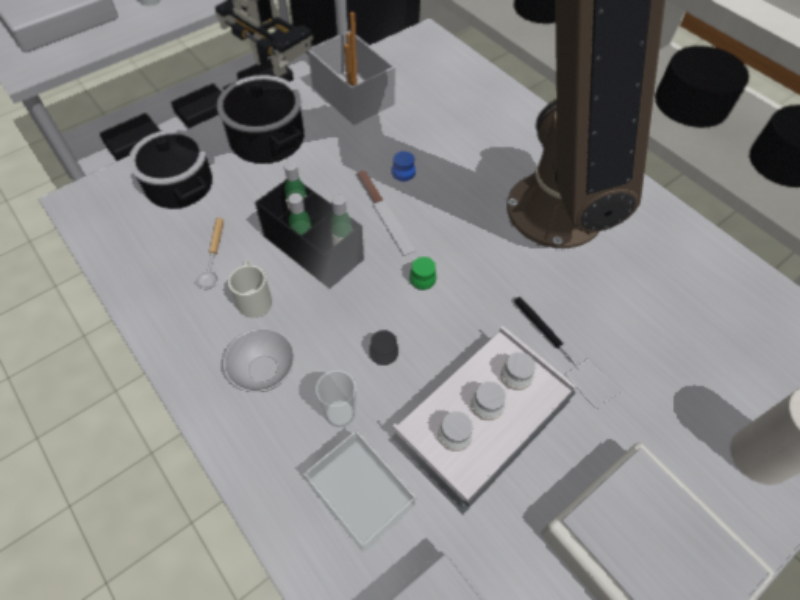

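View pics/side3.png

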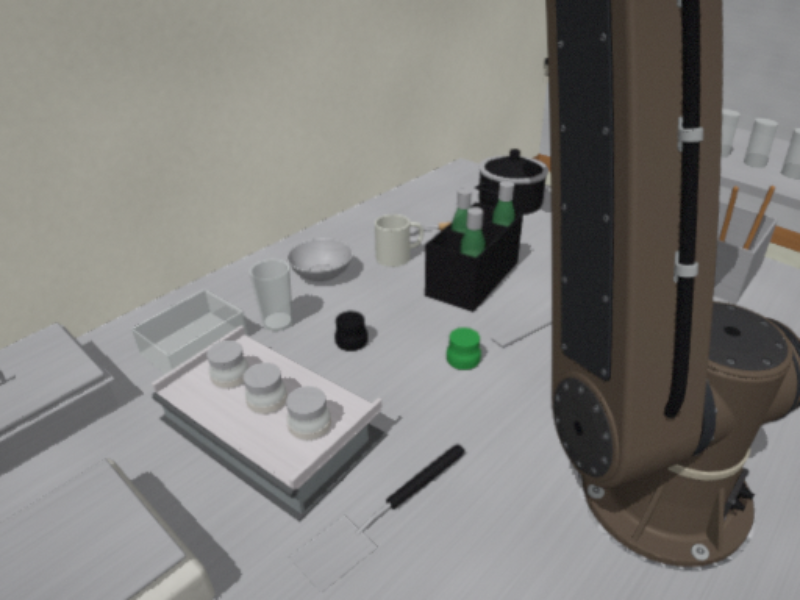

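The three jars stand on the level shelf (scene pixels (456,430), (489,400), (519,370)). The three bottles stand upright at about (300,200), and no clear jar is left on the table. Handing in.

```bash
python3 -c "
from h import *
job_done(); print(get_state()['t'])"
```

```text
the job is handed in; nothing more can be done
the job is handed in; nothing more can be done
```

The job is handed in, at about 32 s of the 210 s allowed; the hand-in gave no verdict.

- **Shelf:** I pressed the free edge down with closed fingertips, reaching about 43 N at the stop. The catch holds: front and back of the plate both read about 61 mm high.
- **Jars:** Three clear jars were present, and all three stand on the plate, about 85 mm apart. Their lids read 112 mm high, as they should. I left the black, green and blue look-alikes alone.
- **Bottles:** All three were present. I swung each one up by its neck inside its bay, without lifting any out. Their tops read 196–201 mm, against 195 mm expected, and both cameras show them upright in their own bays.
- **Everything else:** The bystanders look unmoved in the last pictures; of these I measured only the beaker, which had not moved. The arm was clear of everything at the end. I saw no jar knocked aside.
- **Disagreements:** The cameras differed by a few millimetres on jar and neck positions, which stayed within the grip margin. One passing force reading of about 8 N came just after I released the last jar. That jar measured in the same place afterwards.

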